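# Put the tile saw's water strainer back in service

## Robot

A 6-joint arm with a two-finger parallel gripper is mounted at the origin on the work surface. World frame = base frame: x ahead of the robot, y to its left, z up, the work surface at z = 0. Lengths are in m, angles in rad, forces in N, time in s.
With the tool pointing down it reaches from about 0.25 to 0.725 m from the base axis. Payload 4 kg.
Tool frame: the origin (TCP) lies on the centre line of the jaws, within the pads' length; the fingertips stand 17 mm ahead of it and the grasp point (between the pads) lies 2 mm behind it; z points along the fingers, x is the direction in which the jaws open and shut, and the axes are right-handed (so a half turn about z gives the same grasp; the last joint's range is limited). The gripper opens to 85 mm and grips with 20 to 120 N. Pads are 22 mm wide; open, the fingers measure 114 mm over their backs; the gripper's body (76 mm by 85 mm) begins 54 mm behind the grasp point. The pads swing forward as they close: fully open they stand 13 mm farther back than shut.
Start: joints at [1.188, 0.241, 0.005, 1.335, 0, 1.571], TCP at [0.187, 0.464, 0.248] pointing down, gripper open.
Joint ranges: [-2.72, 2.72], [-1.05, 1.87], [-1.09, 1.28], [-1.99, 2.15], [-1.42, 1.44], [-3.14, 3.14]. Speed limits (rad/s): [2.79, 2.79, 3.14, 3.14, 3.14, 3.14].

## Interface

Orientations are given as a unit quaternion [x, y, z, w].
In Python, from workcell import bot gives the robot as it stands.
- The arm moves only by the tool jog_arm, never from a script. Its arguments are lists of equal length, an entry for each row: "jaw": the closure, from 0 (fully open) to 1 (shut); "linear": the shift along the tool's x, y, z in m, a list of three; "delta_rot": the turn, a rotation vector about the tool's x, y, z in degrees, a list of three. A call has exactly 8 rows; each row is the pose to reach, as a shift and turn from the pose commanded when the call began, along the tool's axes at that moment; what a row does not reach only later rows make up. A row lasts 1/12 s, in which the tool goes at most 41.7 mm and 7.16 degrees, less where a joint would pass 70% of its speed; a pose out of reach is approached as far as the arm can. A call with a gripper value outside its range is refused whole. The fingers move at their own pace and stop on an object; the grip force is fixed at half the most. Time passes only in rows, so rows that repeat a pose let the fingers close, or fill a call up. It gives the time, the measured TCP pose, the force and the opening at its end, in the units of the state.
- bot.get_obs(): the state, without advancing time (a new reading comes with each control period).
- bot.camera(name): name is "side" or "top" or "wrist"; returns (picture, depth): 420x560x3 uint8, red, green, blue; 420x560 float32, m along the optical axis (not along the pixel's ray), 0 where there is no reading.
- bot.calibration(name): a dict with "fovy" (degrees; the focal length in pixels is half the picture's height over the tangent of half this angle, whatever the lens; pixels are square), "cx", "cy" (the principal point, pixels), "origin" and "orientation" of the camera in the world. Camera axes: x right, y down, z forward; pixel columns grow to the right and rows downward; lengths in m; the calibration is good to about 2 mm. A picture is of the moment at which its call begins: read the wrist's pose just before it. calibration takes no time and is no camera call; for the wrist camera it gives the pose at the moment of the call.
- bot.job_done(): hands the job in, once; it reports no verdict.
The state is a dict: "clock": time; "joint_pos": joint angles; "joint_vel": joint speeds; "tau": joint torques, N m; "eef_pos": TCP position; "tool_rot": TCP orientation; "ft_force": force on the tool from outside, world axes, zero at the start; "ft_torque": the same for the moment, N m; "grip_width": finger opening in m.
Only numpy, scipy, OpenCV 4.12 (cv2) and the standard library are available. Lean on these libraries where they do the work, as an engineer would, in place of code of your own. Each camera call takes 0.05 s, during which the arm holds its last target.

## Task

The tile saw's water strainer has just been cleaned and must go back in service. First screw its black knurled cap down clockwise until it stops tight, then turn the red-handled drain valve fully shut (handle across its pipe), and only after that turn the blue-handled supply valve fully open (handle in line with its pipe). Leave the plate, the nippers and the pot lying around it where they are.

Things in the scene. Friction and masses are not known exactly. Their poses are not given: they have to be found in the camera images.
- station: Fixed station, place and yaw vary: steel board 230 x 370 x 12 mm on the table with a copper header pipe along its y axis (top 61 mm high) and in the middle a brass strainer 62 mm across, rim 102 mm high. Origin on the table under the strainer axis; x away from the robot at yaw 0, z up. Valve stems stand at x = -85, y = +125 and -125 mm; which is drain and which supply changes.
- cap_grip (a point): Centre of the round black knurled screw cap on the strainer, on its vertical axis: 44 mm across, 28 mm high, this point 128 mm above the table when tight; the thread lifts it 0.8 mm per rad. A white stripe on its top meets a white mark on the brass rim (station's -x side) when tight. Its sides are free all round for a grip from above.
- cap (a joint): Angle (rad) by which the cap is unscrewed: 0 is tight at the stop, positive is anticlockwise seen from above; starts between 1.7 and 2.6, end of the thread at 3.2. Turning it takes about 0.12 N m and it stays where it is left.
- drain_grip (a point): Middle of the red drain lever's plastic sleeve, 70 mm from the stem axis, 104 mm above the table; sleeve 18 mm wide, 13 mm high, 76 mm long, its end 105 mm from the stem axis. The point's y axis points outwards along the lever, z up. Free all round; below it pipes reach up to 64 mm above the table.
- drain_stem (a point): Point on the vertical stem axis (hinge) of the drain valve, at the height of its lever (104 mm). x axis along the valve's pipe; the pipe runs to both sides under the lever.
- drain (a joint): Red drain flat lever, 104 mm above the table. Angle (rad): 0 = shut stop, lever across the pipe, pointing to the station's +y; 1.57 = open stop, in line with the pipe, pointing to the station's -x. It opens anticlockwise, shuts clockwise seen from above; starts open, 1.25 to 1.57. Turning takes about 0.3 N m; it stays where it is left.
- supply_grip (a point): Middle of the blue supply lever's plastic sleeve, 70 mm from the stem axis, 104 mm above the table; sleeve 18 mm wide, 13 mm high, 76 mm long, its end 105 mm from the stem axis. The point's y axis points outwards along the lever, z up. Free all round; below it pipes reach up to 64 mm above the table.
- supply_stem (a point): Point on the vertical stem axis (hinge) of the supply valve, at the height of its lever (104 mm). x axis along the valve's pipe.
- supply (a joint): Blue supply flat lever, 104 mm above the table. Angle (rad): 0 = shut stop, lever across the pipe, pointing to the station's +y; 1.57 = open stop, in line with the pipe, pointing to the station's -x. It opens anticlockwise, shuts clockwise seen from above; starts shut, 0 to 0.15. Turning takes about 0.3 N m; it stays where it is left.
- plate: Bystander: loose white plate 130 mm across, 14 mm high, heaped with small black tiles to about 26 mm; origin at the centre of its underside.
- nippers: Bystander: loose tile nippers with red handles, about 185 mm long along its x axis, 65 mm wide, 18 mm high; origin on the table near the pivot.
- pot: Bystander: loose orange plastic pot, 70 mm across, 70 mm high; origin at the centre of its underside.

How it is judged:
On the way, in this order (a step that is already met when the one before it is completed fails the run):
1. the cap is screwed down tight (value of joint cap below 0.12 rad), for 0.2 s.
2. then the drain valve is fully shut, with the cap still tight (value of joint each of cap, drain below 0.12 rad), for 0.2 s.
3. then the supply valve is fully open, with the cap tight and the drain shut (all of step 2 and value of joint supply above 1.45 rad), for 0.2 s.
At the end, for the whole second after the job is handed in: The cap is tight (within 0.12 rad of its stop), the drain lever is within 0.12 rad of its shut stop, the supply lever is within 0.12 rad of its open stop, and all three are at rest (all of step 3 and velocity of joint cap between -0.1 and 0.1 rad/s and velocity of joint drain between -0.1 and 0.1 rad/s and velocity of joint supply between -0.1 and 0.1 rad/s); the robot touches nothing.
It fails at once if the supply valve is opened (beyond 0.6 rad) while the cap is loose or the drain is open (value of joint supply above 0.6 rad and value of joint any of cap, drain above 0.2 rad).
It fails at once if the plate, the nippers or the pot is shifted by more than 30 mm (distance of any of plate, nippers, pot from where it was at the start of the episode above 0.03 m).
It also fails if it takes over 72 s, if anything falls off the work surface, if the arm or the gripper's body presses on something with over 40 N, if the wrist force passes 120 N, or if a joint passes its speed limit or range.

## Working session

There is one attempt and no reset: what is moved stays moved. The work goes in short steps, Python scripts to look and compute and a tool call to move; the robot and the scene stay as the last step left them, time stands still between calls to the robot, and variables do not carry over. Pictures are saved under pics/ and viewed, and the job is handed in when it is done.

Besides the shell and the picture viewer there is one more tool, called after "Request:" by a JSON object that holds its "api" and its "payload", one argument or row to a line. jog_arm: Moves the arm, as the interface text tells. Its arguments: {"type":"object","properties":{"jaw":{"type":"array","items":{"type":"number"}},"linear":{"type":"array","items":{"type":"array","items":{"type":"number"}}},"delta_rot":{"type":"array","items":{"type":"array","items":{"type":"number"}}}},"required":["jaw","linear","delta_rot"]}

```bash
mkdir -p pics; python3 - <<'E'
from workcell import bot
import cv2,numpy as np
o=bot.get_obs()
print({k:np.round(v,4) for k,v in o.items()})
for n in ["top","side"]:
    p,d=bot.camera(n); cv2.imwrite(f"pics/{n}0.png",p[:,:,::-1]); np.savez(f"{n}0.npz",p=p,d=d)
    print(n,bot.calibration(n))
E
```

```text
{'clock': np.float64(0.0), 'joint_pos': array([1.188 , 0.2414, 0.0037, 1.3352, 0.    , 1.5708]), 'joint_vel': array([-0.0012,  0.0008,  0.0008,  0.0017, -0.0007, -0.0004]), 'tau': array([-1.60000e-03, -3.72314e+01,  2.52410e+01,  1.70000e-02,
        0.00000e+00,  0.00000e+00]), 'eef_pos': array([0.1865, 0.4633, 0.2474]), 'tool_rot': array([ 8.287e-01,  5.597e-01, -9.000e-04,  6.000e-04]), 'ft_force': array([-0.5075, -0.8588, -0.4672]), 'ft_torque': array([ 0.0242, -0.0312,  0.024 ]), 'grip_width': np.float64(0.0852)}
top {'fovy': 49.5285210361111, 'cx': 285.8792035196343, 'cy': 203.84736558943754, 'origin': array([ 0.53124774, -0.0330811 ,  0.98862682]), 'orientation': array([-0.70209329,  0.70938944, -0.0300118 ,  0.05413798])}
side {'fovy': 51.730562880278306, 'cx': 273.5227940985236, 'cy': 211.12146581998962, 'origin': array([ 0.41163307, -0.87815452,  0.63086951]), 'orientation': array([ 0.86390818, -0.10922335,  0.07552824, -0.48582755])}
```

View pics/top0.png

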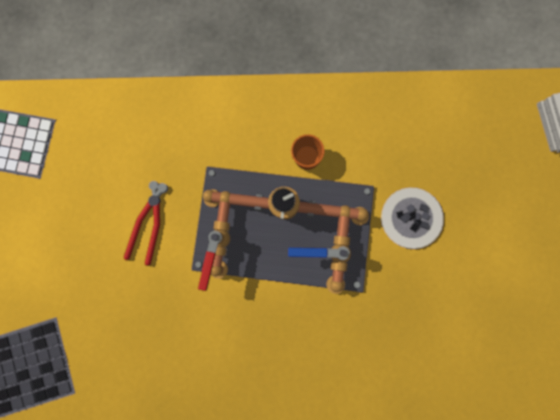

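View pics/side0.png

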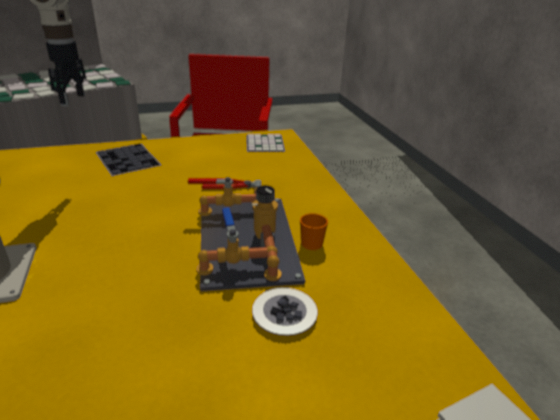

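```bash
cat > h.py <<'E'
import numpy as np,cv2
from scipy.spatial.transform import Rotation as R
def K(c,H=420): return H/2/np.tan(np.radians(c['fovy'])/2)
def ray(c,u,v,z):
    f=K(c); u=np.asarray(u,float);v=np.asarray(v,float)
    d=np.stack([(u-c['cx'])/f,(v-c['cy'])/f,np.ones_like(u)],-1)
    d=R.from_quat(c['orientation']).apply(d.reshape(-1,3))
    o=np.array(c['origin']); return o+d*((z-o[2])/d[:,2])[:,None]
def deproj(c,u,v,dep):
    f=K(c); d=np.stack([(u-c['cx'])/f*dep,(v-c['cy'])/f*dep,dep],-1)
    return R.from_quat(c['orientation']).apply(d.reshape(-1,3))+c['origin']
def proj(c,P):
    q=R.from_quat(c['orientation']).inv().apply(np.atleast_2d(P)-c['origin']); f=K(c)
    return np.c_[q[:,0]/q[:,2]*f+c['cx'],q[:,1]/q[:,2]*f+c['cy']]
E
python3 - <<'E'
from workcell import bot
from h import *
c=bot.calibration("top"); z=np.load("top0.npz"); p,d=z['p'],z['d']
hsv=cv2.cvtColor(p,cv2.COLOR_RGB2HSV)
H,S,V=[hsv[...,i].astype(int) for i in range(3)]
for n,m in [("red",((H<4)|(H>174))&(S>200)&(V>90)),("blue",(H>100)&(H<130)&(S>150))]:
    k,l,s,cc=cv2.connectedComponentsWithStats(m.astype(np.uint8))
    for i in range(1,k):
        if s[i,4]>60:
            v,u=np.where(l==i); P=ray(c,u,v,0.1105); mu=P.mean(0); w,e=np.linalg.eigh(np.cov((P-mu)[:,:2].T))
            D=deproj(c,u,v,d[v,u])
            t=(P-mu)[:,:2]@e[:,1]
            print(n,s[i],cc[i],mu.round(4),"dir",e[:,1].round(3),"len",np.ptp(t).round(3),"depthz",np.median(D[:,2]).round(4),np.median(D,0).round(4))
# crop enlarge
cv2.imwrite("pics/top0z.png",cv2.resize(p[150:310,180:390,::-1],None,fx=3.7,fy=3.7,interpolation=cv2.INTER_CUBIC))
# plane height check
for u,v in [(100,350),(450,330),(284,195)]: print(u,v,deproj(c,np.array([u]),np.array([v]),d[v,u:u+1]))
E
```

```text
blue [289 248  38   9 316] [307.33860759 251.97468354] [ 0.5431 -0.0439  0.1105] dir [0.04  0.999] len 0.071 depthz 0.11 [ 0.5431 -0.0433  0.11  ]
100 350 [[ 0.33989901  0.40084346 -0.0013141 ]]
450 330 [[ 0.37966696 -0.34109547  0.00041491]]
284 195 [[ 0.64928122 -0.00122123  0.14368995]]
```

View pics/top0z.png

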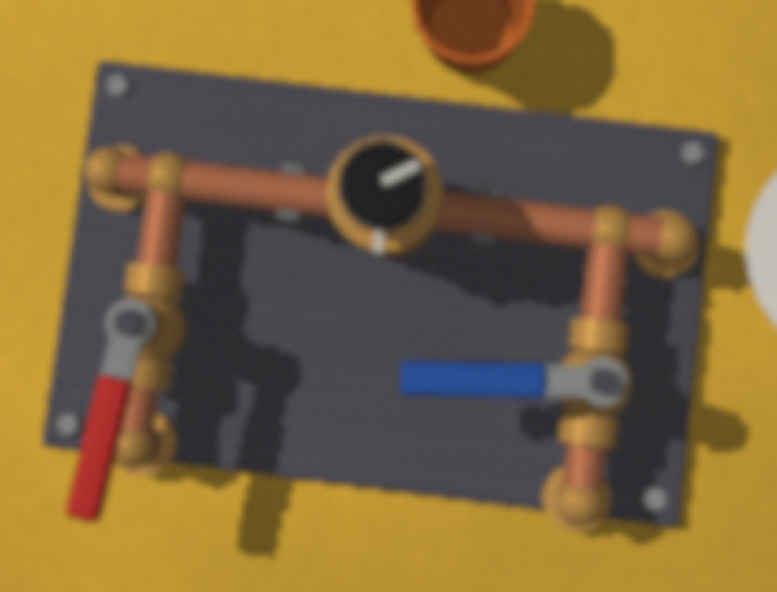

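```bash
python3 - <<'E'
from workcell import bot
from h import *
c=bot.calibration("top"); z=np.load("top0.npz"); p,d=z['p'],z['d']
hsv=cv2.cvtColor(p,cv2.COLOR_RGB2HSV)
f=lambda x,y:(180+x/3.7-.4,150+y/3.7-.4)
pts=dict(cap=(383,187,.1437),dst=(130,321,.108),sst=(605,381,.108),redend=(84,518,.1105),redin=(115,379,.1105),stripein=(384,181,.144),stripeout=(418,163,.144),mark=(378,242,.102),
 b1=(100,64,.012),b2=(717,133,.012),b3=(682,525,.012),b4=(44,442,.012))
W={}
for n,(x,y,h) in pts.items():
    u,v=f(x,y); W[n]=ray(c,[u],[v],h)[0]; iu,iv=int(round(u)),int(round(v))
    print(n,W[n].round(4),"depthpt",deproj(c,np.array([u]),np.array([v]),d[iv,iu:iu+1])[0].round(4))
y=W['dst']-W['sst'];print("stem dist",np.hypot(*y[:2]),"yaw",np.arctan2(-y[0],y[1]))
for a,b in (("b2","b1"),("b3","b4")):
    y=W[b]-W[a];print(np.hypot(*y[:2]),"yaw",np.arctan2(-y[0],y[1]))
for a,b in (("b4","b1"),("b3","b2")):
    y=W[b]-W[a];print(np.hypot(*y[:2]),"yaw",np.arctan2(y[1],y[0]))
print(np.mean([W[k] for k in("b1","b2","b3","b4")],0))
m=(((hsv[...,0]<6)|(hsv[...,0]>172))&(hsv[...,1]>170)); m[:,:195]=0;m[:,222:]=0;m[:248]=0;m[295:]=0
v,u=np.where(m);P=ray(c,u,v,.1105);mu=P.mean(0);w,e=np.linalg.eigh(np.cov((P-mu)[:,:2].T));print("red",len(u),mu,e[:,1],np.ptp((P-mu)[:,:2]@e[:,1]))
# black cap blob
m=(hsv[...,2]<60).astype(np.uint8); 
yaw=np.arctan2(-(W['dst']-W['sst'])[0],(W['dst']-W['sst'])[1])
for ya in(yaw,):
  r=lambda x,y:np.array([np.cos(ya)*x-np.sin(ya)*y,np.sin(ya)*x+np.cos(ya)*y])
  print("origin from stems",((W['dst']+W['sst'])/2)[:2]-r(-.085,0))
s=W['stripeout']-W['cap'];print("cap ang",np.arctan2(s[1],s[0])-yaw-np.pi)
E
```

```text
cap [6.396e-01 5.000e-04 1.437e-01] depthpt [6.399e-01 6.000e-04 1.413e-01]
dst [0.5749 0.1355 0.108 ] depthpt [0.5747 0.1346 0.1124]
sst [ 0.5414 -0.1124  0.108 ] depthpt [ 0.5413 -0.1119  0.1138]
redend [0.4733 0.1579 0.1105] depthpt [0.4729 0.1591 0.1049]
redin [0.5446 0.1425 0.1105] depthpt [0.5446 0.1427 0.1095]
stripein [ 0.6426 -0.      0.144 ] depthpt [0.6428 0.     0.1429]
stripeout [ 0.6516 -0.0173  0.144 ] depthpt [ 0.6521 -0.0173  0.1401]
mark [0.6156 0.005  0.102 ] depthpt [0.6155 0.005  0.1029]
b1 [0.7322 0.1733 0.012 ] depthpt [0.7313 0.1724 0.0165]
b2 [ 0.6857 -0.1894  0.012 ] depthpt [ 0.6855 -0.1892  0.0132]
b3 [ 0.4608 -0.1627  0.012 ] depthpt [ 0.4597 -0.1647 -0.0034]
b4 [0.5102 0.2032 0.012 ] depthpt [0.5102 0.2033 0.0115]
stem dist 0.2500866207446621 yaw -0.13434181514264024
0.365714595323523 yaw -0.1274308370945838
0.3691795744381509 yaw -0.13421055009235475
0.22398092158095778 yaw -0.13358705953849487
0.22648911907441968 yaw -0.11825752206322085
[0.59725683 0.00609467 0.012     ]
red 287 [0.50954428 0.1508363  0.1105    ] [-0.97227347  0.23384675] 0.07032383905341666
origin from stems [6.42385323e-01 1.57179136e-04]
cap ang -3.98642522956955
```

```bash
cat >> h.py <<'E'
def delta(tx,ty,tz,psi=None,o=None):
    """world target -> tool shift (m) and z turn (deg); measured pose"""
    from workcell import bot
    o=o or bot.get_obs(); r=R.from_quat(o['tool_rot']); 
    x=r.apply([1,0,0]); ps=np.arctan2(x[1],x[0])
    print("clk",o['clock'],"tcp",o['eef_pos'].round(4),"psi deg",np.degrees(ps).round(2),"z",r.apply([0,0,1]).round(4),"q",o['joint_pos'].round(3),"grip",o['grip_width'].round(4),"F",o['ft_force'].round(1),"T",o['ft_torque'].round(2))
    sh=r.inv().apply(np.array([tx,ty,tz])-o['eef_pos'])
    print("shift",sh.round(4),"turn z", None if psi is None else round(float(-np.degrees((psi-ps+np.pi)%(2*np.pi)-np.pi)),2))
E
python3 -c "
from h import *
delta(.640,.0005,.25,np.radians(88))"
```

```text
Traceback (most recent call last):
  File "h.py", line 20, in delta
    print("clk",o['clock'],"tcp",o['eef_pos'].round(4),"psi deg",np.degrees(ps).round(2),"z",r.apply([0,0,1]).round(4),"q",o['joint_pos'].round(3),"grip",o['grip_width'].round(4),"F",o['ft_force'].round(1),"T",o['ft_torque'].round(2))
                                                                                                                                                          ^^^^^^^^^^^^^^^^^^^^^
AttributeError: 'float' object has no attribute 'round'
```

```bash
sed -i "s/o\['grip_width'\].round(4)/round(float(o['grip_width']),4)/" h.py
python3 -c "
from h import *
delta(.640,.0005,.25,np.radians(88))"
```

```text
clk 0.1 tcp [0.1866 0.4633 0.2475] psi deg 68.07 z [-7.0e-04 -1.8e-03 -1.0e+00] q [ 1.188  0.241  0.004  1.335 -0.     1.571] grip 0.0855 F [-0.2  0.2 -1. ] T [ 0.01  0.01 -0.02]
shift [-0.2599  0.5935 -0.002 ] turn z -19.93
```

Request:
{"api": "jog_arm", "payload": {
  "jaw": [0,0,0,0,0,0,0,0],
  "linear": [
    [-0.13,0.297,0],
    [-0.13,0.297,0],
    [-0.13,0.297,0],
    [-0.13,0.297,0],
    [-0.13,0.297,0],
    [-0.13,0.297,0],
    [-0.13,0.297,0],
    [-0.13,0.297,0]
  ],
  "delta_rot": [
    [0,0,-20],
    [0,0,-20],
    [0,0,-20],
    [0,0,-20],
    [0,0,-20],
    [0,0,-20],
    [0,0,-20],
    [0,0,-20]
  ]
}}

```text
clock: 0.77
eef_pos: [0.4107, 0.2343, 0.2481]
tool_rot: [0.719, 0.695, -0.0, -0.0]
ft_force: [0.7, 1.5, -0.6]
grip_width: 0.0855
```

```bash
python3 -c "
from h import *
delta(.640,.0005,.25,np.radians(88))"
```

```text
clk 0.7667 tcp [0.4107 0.2343 0.2481] psi deg 88.07 z [-5.e-04 -2.e-04 -1.e+00] q [ 0.518  0.187 -0.063  1.321  0.     0.552] grip 0.0855 F [ 0.7  1.5 -0.6] T [ 0.02 -0.04 -0.01]
shift [-0.226  0.237 -0.002] turn z 0.07
```

Request:
{"api": "jog_arm", "payload": {
  "jaw": [0,0,0,0,0,0,0,0],
  "linear": [
    [-0.226,0.237,0],
    [-0.226,0.237,0],
    [-0.226,0.237,0],
    [-0.226,0.237,0],
    [-0.226,0.237,0],
    [-0.226,0.237,0],
    [-0.226,0.237,0],
    [-0.226,0.237,0]
  ],
  "delta_rot": [
    [0,0,0],
    [0,0,0],
    [0,0,0],
    [0,0,0],
    [0,0,0],
    [0,0,0],
    [0,0,0],
    [0,0,0]
  ]
}}

```text
clock: 1.43
eef_pos: [0.6403, -0.0002, 0.2474]
tool_rot: [0.719, 0.695, -0.0, -0.0]
ft_force: [0.2, 0.6, 0.7]
grip_width: 0.0854
```

```bash
python3 - <<'E'
from h import *
from workcell import bot
delta(.640,.0005,.25,np.radians(88))
c=bot.calibration("wrist");p,d=bot.camera("wrist");cv2.imwrite("pics/w1.png",p[:,:,::-1]);np.savez("w1.npz",p=p,d=d)
import pickle;pickle.dump(c,open("w1.pkl","wb"))
print(c, proj(c,[.640,.0005,.1437]))
E
```

```text
clk 1.4333 tcp [ 6.403e-01 -2.000e-04  2.474e-01] psi deg 87.99 z [-1.e-03 -3.e-04 -1.e+00] q [-0.     0.532  0.434  1.474 -0.     0.035] grip 0.0854 F [0.2 0.6 0.7] T [ 0.02 -0.04  0.03]
shift [ 0.0007 -0.0004 -0.0026] turn z -0.01
{'fovy': 71.09170918336335, 'cx': 281.61956532549675, 'cy': 210.93858945882573, 'origin': array([0.569052  , 0.00231808, 0.37272843]), 'orientation': array([0.71200703, 0.68730111, 0.09944344, 0.10379875])} [[282.7773009  214.46337384]]
```

View pics/w1.png

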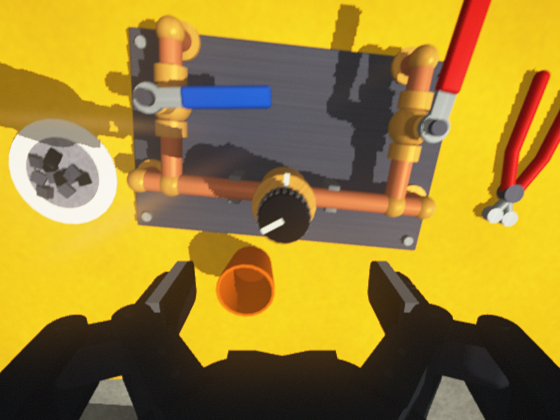

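```bash
python3 - <<'E'
from h import *
import pickle
z=np.load("w1.npz");c=pickle.load(open("w1.pkl","rb"));p,d=z['p'],z['d']
v,u=np.mgrid[170:255,240:330];u=u.ravel();v=v.ravel()
P=deproj(c,u,v,d[v,u]);m=abs(P[:,2]-.1437)<.004
print(m.sum(),P[m].mean(0),P[m][:,:2].min(0),P[m][:,:2].max(0),np.median(P[m][:,2]))
(x,y),r=cv2.minEnclosingCircle(P[m][:,:2].astype(np.float32));print(x,y,r)
for n,(u,v,h) in dict(sst=(144,97,.112),dst=(436,128,.112),b_end=(271,96,.1105),mark=(286,179,.102),so=(262,232,.144),si=(284,221,.144)).items(): print(n,ray(c,[u],[v],h)[0].round(4))
E
```

```text
2104 [0.64217092 0.00178939 0.14316987] [ 0.62039149 -0.02097386] [0.66495236 0.02383699] 0.14320282920157218
0.6431618332862854 0.0016219548415392637 0.022876866161823273
sst [ 0.5437 -0.1114  0.112 ]
dst [0.5772 0.1336 0.112 ]
b_end [ 0.5466 -0.006   0.1105]
mark [0.6185 0.0044 0.102 ]
so [ 0.6545 -0.0172  0.144 ]
si [0.6456 0.0013 0.144 ]
```

Request:
{"api": "jog_arm", "payload": {
  "jaw": [0,0,0,0,0.2,1,1,1],
  "linear": [
    [0.001,0.002,0.03],
    [0.001,0.002,0.06],
    [0.001,0.002,0.09],
    [0.001,0.002,0.119],
    [0.001,0.002,0.119],
    [0.001,0.002,0.119],
    [0.001,0.002,0.119],
    [0.001,0.002,0.119]
  ],
  "delta_rot": [
    [0,0,0],
    [0,0,0],
    [0,0,0],
    [0,0,0],
    [0,0,0],
    [0,0,0],
    [0,0,0],
    [0,0,0]
  ]
}}

```text
clock: 2.15
eef_pos: [0.6425, 0.0022, 0.1324]
tool_rot: [0.719, 0.695, 0.001, 0.002]
ft_force: [-2.0, -2.1, -2.9]
grip_width: 0.0422
```

Request:
{"api": "jog_arm", "payload": {
  "jaw": [1,1,1,1,1,1,1,1],
  "linear": [
    [0,0,0],
    [0,0,0],
    [0,0,0],
    [0,0,0],
    [0,0,0],
    [0,0,0],
    [0,0,0],
    [0,0,0]
  ],
  "delta_rot": [
    [0,0,0],
    [0,0,0],
    [0,0,0],
    [0,0,0],
    [0,0,0],
    [0,0,0],
    [0,0,0],
    [0,0,0]
  ]
}}

```text
clock: 2.82
eef_pos: [0.6425, 0.0022, 0.1322]
tool_rot: [0.719, 0.695, 0.001, 0.002]
ft_force: [-1.8, -4.0, 6.7]
grip_width: 0.0426
```

```bash
python3 - <<'E'
from h import *
delta(.642,.001,.128,np.radians(88))
E
```

```text
clk 2.8167 tcp [0.6425 0.0022 0.1322] psi deg 88.02 z [ 0.0046 -0.0016 -1.    ] q [ 0.004  0.585  0.22   1.202 -0.002  0.039] grip 0.0426 F [-1.8 -4.   6.7] T [-0.95  0.38 -0.07]
shift [-0.0013 -0.0005  0.0042] turn z 0.02
```

Request:
{"api": "jog_arm", "payload": {
  "jaw": [1,1,1,1,1,1,1,1],
  "linear": [
    [0.001,0,0],
    [0.001,0,0],
    [0.001,0,0],
    [0.001,0,0],
    [0.001,0,0],
    [0.001,0,0],
    [0.001,0,0],
    [0.001,0,0]
  ],
  "delta_rot": [
    [0,0,6],
    [0,0,12],
    [0,0,18],
    [0,0,24],
    [0,0,30],
    [0,0,36],
    [0,0,42],
    [0,0,48]
  ]
}}

```text
clock: 3.48
eef_pos: [0.6426, 0.0023, 0.1316]
tool_rot: [0.941, 0.34, 0.001, 0.002]
ft_force: [-0.7, -6.0, 3.6]
grip_width: 0.0423
```

```bash
python3 - <<'E'
from h import *
delta(.642,.001,.128,np.radians(88))
E
```

```text
clk 3.4833 tcp [0.6426 0.0023 0.1316] psi deg 39.71 z [ 0.0042 -0.0033 -1.    ] q [ 0.005  0.585  0.22   1.201 -0.003  0.883] grip 0.0423 F [-0.7 -6.   3.6] T [-1.25  0.17  0.12]
shift [-0.0013  0.0007  0.0036] turn z -48.29
```

Request:
{"api": "jog_arm", "payload": {
  "jaw": [1,1,1,1,1,1,1,1],
  "linear": [
    [0,0,0],
    [0,0,0],
    [0,0,0],
    [0,0,0],
    [0,0,0],
    [0,0,0],
    [0,0,0],
    [0,0,0]
  ],
  "delta_rot": [
    [0,0,6],
    [0,0,12],
    [0,0,18],
    [0,0,24],
    [0,0,30],
    [0,0,36],
    [0,0,42],
    [0,0,48]
  ]
}}

```text
clock: 4.15
eef_pos: [0.6426, 0.0024, 0.131]
tool_rot: [0.997, -0.072, 0.002, 0.002]
ft_force: [-0.2, -6.1, 1.0]
grip_width: 0.0423
```

Request:
{"api": "jog_arm", "payload": {
  "jaw": [1,1,1,1,1,1,1,1],
  "linear": [
    [0,0,0],
    [0,0,0],
    [0,0,0],
    [0,0,0],
    [0,0,0],
    [0,0,0],
    [0,0,0],
    [0,0,0]
  ],
  "delta_rot": [
    [0,0,6],
    [0,0,12],
    [0,0,18],
    [0,0,24],
    [0,0,28],
    [0,0,32],
    [0,0,32],
    [0,0,32]
  ]
}}

```text
clock: 4.82
eef_pos: [0.6427, 0.0023, 0.1306]
tool_rot: [0.94, -0.34, 0.002, 0.001]
ft_force: [1.5, -7.0, -0.3]
grip_width: 0.0429
```

```bash
python3 - <<'E'
from h import *
delta(.642,.001,.128,np.radians(88))
E
```

```text
clk 4.8167 tcp [0.6427 0.0023 0.1306] psi deg -39.81 z [ 0.0037 -0.004  -1.    ] q [ 0.005  0.587  0.219  1.2   -0.004  2.271] grip 0.0429 F [ 1.5 -7.  -0.3] T [-1.5  -0.24  1.17]
shift [0.0003 0.0015 0.0026] turn z -127.81
```

Request:
{"api": "jog_arm", "payload": {
  "jaw": [1,1,1,1,1,1,1,1],
  "linear": [
    [0,0,0],
    [0,0,0],
    [0,0,0],
    [0,0,0],
    [0,0,0],
    [0,0,0],
    [0,0,0],
    [0,0,0]
  ],
  "delta_rot": [
    [0,0,2],
    [0,0,4],
    [0,0,6],
    [0,0,8],
    [0,0,8],
    [0,0,8],
    [0,0,8],
    [0,0,8]
  ]
}}

```text
clock: 5.48
eef_pos: [0.6446, 0.0041, 0.1307]
tool_rot: [0.915, -0.404, 0.004, -0.001]
ft_force: [6.0, -3.1, -3.0]
grip_width: 0.0426
```

```bash
python3 - <<'E'
from h import *
delta(.642,.001,.128,np.radians(88))
E
```

```text
clk 5.4833 tcp [0.6446 0.0041 0.1307] psi deg -47.68 z [ 7.6e-03 -8.0e-04 -1.0e+00] q [ 7.000e-03  5.870e-01  2.210e-01  1.197e+00 -1.000e-03  2.410e+00] grip 0.0426 F [ 6.  -3.1 -3. ] T [-0.61 -1.26  1.49]
shift [0.0006 0.004  0.0027] turn z -135.68
```

Request:
{"api": "jog_arm", "payload": {
  "jaw": [0,0,0,0,0,0,0,0],
  "linear": [
    [0,0,0],
    [0,0,0],
    [0,0,0],
    [0,0,0],
    [0,0,0],
    [0,0,-0.03],
    [0,0,-0.06],
    [0,0,-0.09]
  ],
  "delta_rot": [
    [0,0,0],
    [0,0,0],
    [0,0,0],
    [0,0,0],
    [0,0,0],
    [0,0,0],
    [0,0,0],
    [0,0,0]
  ]
}}

```text
clock: 6.15
eef_pos: [0.6405, 0.0043, 0.2197]
tool_rot: [0.914, -0.406, -0.001, 0.0]
ft_force: [0.9, -0.2, 0.4]
grip_width: 0.0854
```

```bash
python3 - <<'E'
from h import *
from workcell import bot
delta(.640,.0005,.25,np.radians(88))
c=bot.calibration("wrist");p,d=bot.camera("wrist");cv2.imwrite("pics/w2.png",p[:,:,::-1]);np.savez("w2.npz",p=p,d=d)
import pickle;pickle.dump(c,open("w2.pkl","wb"))
E
```

```text
clk 6.15 tcp [0.6405 0.0043 0.2197] psi deg -47.93 z [-2.2e-03  2.0e-04 -1.0e+00] q [0.007 0.541 0.377 1.409 0.    2.414] grip 0.0854 F [ 0.9 -0.2  0.4] T [-0.02 -0.03  0.02]
shift [ 0.0025  0.003  -0.0303] turn z -135.93
```

View pics/w2.png

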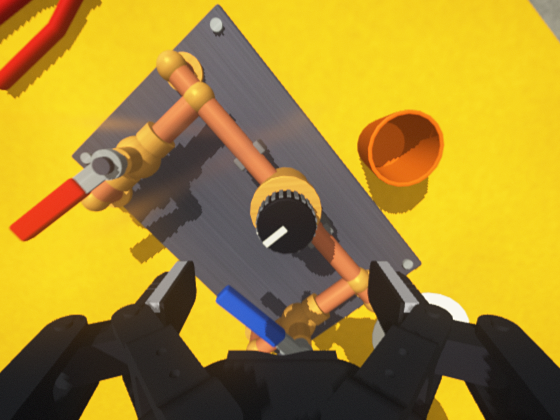

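```bash
python3 - <<'E'
from h import *
import pickle
z=np.load("w2.npz");c=pickle.load(open("w2.pkl","rb"));p,d=z['p'],z['d']
s=p[180:265,240:330].astype(int); m=((s.min(2)>110)&((s.max(2)-s.min(2))<50)).astype(np.uint8)
k,l,st,cc=cv2.connectedComponentsWithStats(m);print(st,cc)
i=1+np.argmax(st[1:,4]); v,u=np.where(l==i); P=ray(c,u+240,v+180,.1422)[:,:2];mu=P.mean(0)
w,e=np.linalg.eigh(np.cov((P-mu).T)); a=e[:,1]; a=a*np.sign(-a[0]); ang=np.arctan2(a[1],a[0])
print("dir",a,"cap angle est",(ang-(np.pi-.132)+np.pi)%(2*np.pi)-np.pi, mu, w)
v,u=np.mgrid[180:265,240:330];u=u.ravel();v=v.ravel()
P=deproj(c,u,v,d[v,u]);m=abs(P[:,2]-.142)<.004
(x,y),r=cv2.minEnclosingCircle(P[m][:,:2].astype(np.float32));print(x,y,r,np.median(P[m][:,2]), np.arctan2(mu[1]-y,mu[0]-x)-np.pi+.132)
cv2.imwrite("pics/w2z.png",cv2.resize(p[160:275,220:350,::-1],None,fx=5,fy=5,interpolation=cv2.INTER_CUBIC))
E
```

```text
[[   0    0   90   85 7381]
 [  39   15    4    2    5]
 [  48   15    3    2    3]
 [  55   17    3    2    5]
 [  32   18    3    2    5]
 [  63   20    2    3    4]
 [  25   22    3    2    4]
 [  69   25    1    1    1]
 [  20   27    2    4    6]
 [  70   27    1    1    1]
 [  73   31    2    4    5]
 [  17   34    2    4    5]
 [  76   39    1    3    3]
 [  22   46   25   22  211]
 [  16   49    2    6    9]
 [  18   57    2    2    2]] [[44.83010432 41.67944723]
 [40.6        15.8       ]
 [49.         15.33333333]
 [56.2        17.4       ]
 [32.8        18.4       ]
 [63.5        21.        ]
 [26.         22.5       ]
 [69.         25.        ]
 [20.5        28.5       ]
 [70.         27.        ]
 [73.4        32.6       ]
 [17.4        35.4       ]
 [76.         40.        ]
 [34.37440758 56.492891  ]
 [16.33333333 52.        ]
 [18.5        57.5       ]]
dir [-0.99128597  0.13172744] cap angle est -0.00011140472826820513 [0.63231549 0.00311395] [2.87520766e-06 3.69255293e-05]
0.6441413164138794 0.0022946633398532867 0.023039598017930984 0.14158447456368106 0.06283125388676625
```

View pics/w2z.png

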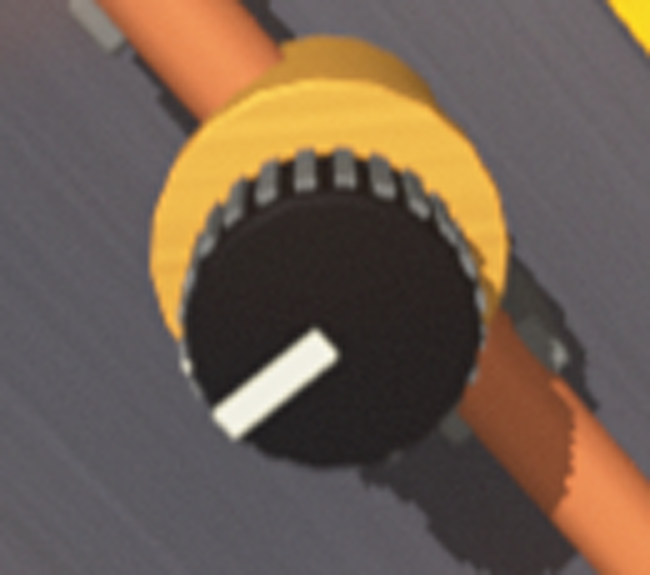

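```bash
python3 - <<'E'
from h import *
import pickle
z=np.load("w2.npz");c=pickle.load(open("w2.pkl","rb"));p,d=z['p'],z['d']
hsv=cv2.cvtColor(p,cv2.COLOR_RGB2HSV).astype(int);H,S,V=hsv[...,0],hsv[...,1],hsv[...,2]
m=((H<5)|(H>174))&(S>180);m[:150]=0;m[:,120:]=0
v,u=np.where(m);D=deproj(c,u,v,d[v,u]);k=(D[:,2]>.107)&(D[:,2]<.114);P=D[k];mu=P.mean(0)
w,e=np.linalg.eigh(np.cov((P-mu)[:,:2].T));t=(P-mu)[:,:2]@e[:,1];print(k.sum(),mu,e[:,1],np.ptp(t), "stem->mid", mu[:2]-[.576,.135])
print("stem",ray(c,[106],[162],.113))
delta(.508,.151,.19,np.radians(76.5))
E
```

```text
940 [0.52316581 0.15057256 0.11001462] [-0.96110003  0.27620053] 0.07370959386045818 stem->mid [-0.05283419  0.01557256]
stem [[0.58146459 0.13569992 0.113     ]]
clk 6.2 tcp [0.6437 0.0043 0.2279] psi deg -47.93 z [ 1.040e-02  3.000e-04 -9.999e-01] q [0.007 0.535 0.387 1.413 0.    2.414] grip 0.0858 F [ 1.3 -0.1  5.2] T [-0.02 -0.13 -0.04]
shift [-0.2     0.0027  0.0365] turn z -124.43
```

Request:
{"api": "jog_arm", "payload": {
  "jaw": [0,0,0,0,0,0,0,0],
  "linear": [
    [-0.025,0,0],
    [-0.05,0,0],
    [-0.075,0,0],
    [-0.1,0,0],
    [-0.125,0,0],
    [-0.15,0,0],
    [-0.175,0.003,0],
    [-0.2,0.003,0]
  ],
  "delta_rot": [
    [0,0,-7],
    [0,0,-14],
    [0,0,-21],
    [0,0,-28],
    [0,0,-35],
    [0,0,-42],
    [0,0,-49],
    [0,0,-56]
  ]
}}

```text
clock: 6.87
eef_pos: [0.5037, 0.1513, 0.2193]
tool_rot: [0.997, 0.073, -0.0, -0.0]
ft_force: [-0.1, 0.3, 0.1]
grip_width: 0.0852
```

Request:
{"api": "jog_arm", "payload": {
  "jaw": [0,0,0,0,0,0,0,0],
  "linear": [
    [0,0,0],
    [0,0,0],
    [0,0,0],
    [0,0,0],
    [0,0,0],
    [0,0,0],
    [0,0,0],
    [0,0,0]
  ],
  "delta_rot": [
    [0,0,-7],
    [0,0,-14],
    [0,0,-21],
    [0,0,-28],
    [0,0,-35],
    [0,0,-42],
    [0,0,-49],
    [0,0,-56]
  ]
}}

```text
clock: 7.53
eef_pos: [0.5048, 0.1507, 0.2193]
tool_rot: [0.846, 0.533, 0.0, -0.0]
ft_force: [0.3, 0.2, 0.5]
grip_width: 0.0855
```

Request:
{"api": "jog_arm", "payload": {
  "jaw": [0,0,0,0,0,0,0,0],
  "linear": [
    [0,0,0],
    [0,0,0],
    [0,0,0],
    [0,0,0],
    [0,0,0],
    [0,0,0],
    [0,0,0],
    [0,0,0]
  ],
  "delta_rot": [
    [0,0,-6],
    [0,0,-12],
    [0,0,-12],
    [0,0,-12],
    [0,0,-12],
    [0,0,-12],
    [0,0,-12],
    [0,0,-12]
  ]
}}

```text
clock: 8.2
eef_pos: [0.505, 0.1507, 0.2193]
tool_rot: [0.788, 0.616, 0.0, 0.0]
ft_force: [-0.0, 0.1, 0.4]
grip_width: 0.0854
```

```bash
python3 - <<'E'
from h import *
from workcell import bot
import pickle
delta(.509,.151,.102,np.radians(76.5))
c=bot.calibration("wrist");p,d=bot.camera("wrist");cv2.imwrite("pics/w3.png",p[:,:,::-1])
hsv=cv2.cvtColor(p,cv2.COLOR_RGB2HSV).astype(int);H,S,V=hsv[...,0],hsv[...,1],hsv[...,2]
m=((H<5)|(H>174))&(S>180)
v,u=np.where(m);D=deproj(c,u,v,d[v,u]);k=(D[:,2]>.106)&(D[:,2]<.114);P=D[k];mu=P.mean(0)
w,e=np.linalg.eigh(np.cov((P-mu)[:,:2].T));t=(P-mu)[:,:2]@e[:,1];print(k.sum(),mu,e[:,1],np.ptp(t), "stem->mid", mu[:2]-[.576,.135])
E
```

```text
clk 8.2 tcp [0.505  0.1507 0.2193] psi deg 76.03 z [ 0.  0. -1.] q [0.29  0.308 0.02  1.283 0.    0.534] grip 0.0854 F [-0.   0.1  0.4] T [-0.04  0.02 -0.03]
shift [0.0013 0.0038 0.1173] turn z -0.47
1656 [0.50955877 0.15289853 0.10981511] [-0.97154306  0.23686299] 0.07473416059042506 stem->mid [-0.06644123  0.01789853]
```

View pics/w3.png

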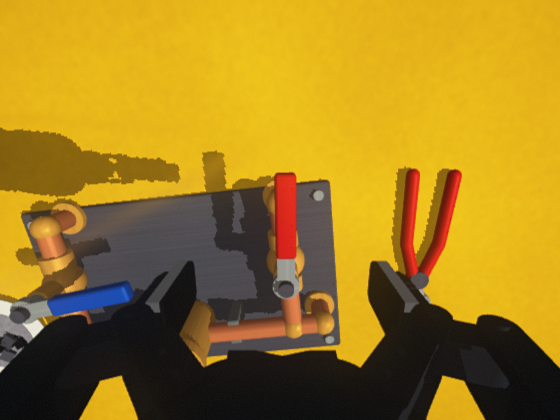

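Request:
{"api": "jog_arm", "payload": {
  "jaw": [0,0,0,0,0,0.3,1,1],
  "linear": [
    [0.002,0.004,0.03],
    [0.002,0.004,0.06],
    [0.002,0.004,0.09],
    [0.002,0.004,0.117],
    [0.002,0.004,0.117],
    [0.002,0.004,0.117],
    [0.002,0.004,0.117],
    [0.002,0.004,0.117]
  ],
  "delta_rot": [
    [0,0,0],
    [0,0,0],
    [0,0,0],
    [0,0,0],
    [0,0,0],
    [0,0,0],
    [0,0,0],
    [0,0,0]
  ]
}}

```text
clock: 8.92
eef_pos: [0.5111, 0.1522, 0.1046]
tool_rot: [0.788, 0.616, 0.002, 0.001]
ft_force: [0.3, -0.4, -0.5]
grip_width: 0.0515
```

Request:
{"api": "jog_arm", "payload": {
  "jaw": [1,1,1,1,1,1,1,1],
  "linear": [
    [0,0,0],
    [0,0,0],
    [0,0,0],
    [0,0,0],
    [0,0,0],
    [0,0,0],
    [0,0,0],
    [0,0,0]
  ],
  "delta_rot": [
    [0,0,0],
    [0,0,0],
    [0,0,0],
    [0,0,0],
    [0,0,0],
    [0,0,0],
    [0,0,0],
    [0,0,0]
  ]
}}

```text
clock: 9.58
eef_pos: [0.5104, 0.1523, 0.1039]
tool_rot: [0.787, 0.616, 0.002, 0.0]
ft_force: [-1.1, 1.2, 6.4]
grip_width: 0.0171
```

```bash
python3 - <<'E'
from h import *
from workcell import bot
o=bot.get_obs()
delta(.509,.151,.102,np.radians(76.5),o)
r=R.from_quat(o['tool_rot']);st=np.array([.577,.1353,o['eef_pos'][2]]);e=o['eef_pos']
for a in [6,12,18,24,30,36,42,48,54,60,66,72,78,84,88]:
    q=R.from_euler('z',-a,degrees=True).apply(e-st)+st
    print(a,r.inv().apply(q-e).round(4),end=' ; ')
E
```

```text
clk 9.5833 tcp [0.5104 0.1523 0.1039] psi deg 76.11 z [ 0.0029  0.0014 -1.    ] q [ 2.900e-01  4.080e-01 -1.530e-01  1.006e+00  1.000e-03  5.320e-01] grip 0.0171 F [-1.1  1.2  6.4] T [0.2  0.17 0.26]
shift [-0.0016 -0.001   0.0019] turn z -0.39
6 [0.0072 0.0004 0.    ] ; 12 [0.0143 0.0016 0.    ] ; 18 [0.0212 0.0035 0.0001] ; 24 [0.0279 0.0061 0.0001] ; 30 [0.0343 0.0095 0.0001] ; 36 [0.0403 0.0134 0.0001] ; 42 [0.0459 0.018  0.0001] ; 48 [0.0509 0.0231 0.0002] ; 54 [0.0554 0.0287 0.0002] ; 60 [0.0593 0.0348 0.0002] ; 66 [0.0625 0.0412 0.0002] ; 72 [0.0651 0.048  0.0003] ; 78 [0.0669 0.0549 0.0003] ; 84 [0.0679 0.062  0.0003] ; 88 [0.0682 0.0668 0.0003] ;
```

Request:
{"api": "jog_arm", "payload": {
  "jaw": [1,1,1,1,1,1,1,1],
  "linear": [
    [0.0072,0.0004,0],
    [0.0143,0.0016,0],
    [0.0212,0.0035,0],
    [0.0279,0.0061,0],
    [0.0343,0.0095,0],
    [0.0403,0.0134,0],
    [0.0459,0.018,0],
    [0.0509,0.0231,0]
  ],
  "delta_rot": [
    [0,0,6],
    [0,0,12],
    [0,0,18],
    [0,0,24],
    [0,0,30],
    [0,0,36],
    [0,0,42],
    [0,0,48]
  ]
}}

```text
clock: 10.25
eef_pos: [0.5436, 0.1957, 0.1038]
tool_rot: [0.971, 0.24, -0.0, -0.0]
ft_force: [-4.2, -1.7, 8.6]
grip_width: 0.0168
```

```bash
python3 - <<'E'
from h import *
from workcell import bot
o=bot.get_obs()
delta(.509,.151,.102,np.radians(76.5),o)
r=R.from_quat(o['tool_rot']);st=np.array([.577,.1353,o['eef_pos'][2]]);e=o['eef_pos']
print(np.hypot(*(e-st)[:2]),np.degrees(np.arctan2(*(e-st)[1::-1])))
for a in [6,12,18,24,30,36,40,44]:
    q=R.from_euler('z',-a,degrees=True).apply(e-st)+st
    print(a,r.inv().apply(q-e).round(4),end=' ; ')
E
```

```text
clk 10.25 tcp [0.5436 0.1957 0.1038] psi deg 27.79 z [-4.e-04  1.e-04 -1.e+00] q [ 0.346  0.491 -0.019  1.061  0.     1.431] grip 0.0168 F [-4.2 -1.7  8.6] T [-0.3   0.87 -0.04]
shift [-0.0515  0.0235  0.0018] turn z -48.71
0.06906952350039963 118.93934511786155
6 [ 0.0072  0.0002 -0.    ] ; 12 [ 0.0144  0.0012 -0.    ] ; 18 [ 0.0214  0.003  -0.    ] ; 24 [ 0.0282  0.0054 -0.    ] ; 30 [ 0.0347  0.0086 -0.    ] ; 36 [ 0.0409  0.0124 -0.    ] ; 40 [ 0.0447  0.0153 -0.    ] ; 44 [ 0.0484  0.0184 -0.    ] ;
```

Request:
{"api": "jog_arm", "payload": {
  "jaw": [1,1,1,1,1,1,1,1],
  "linear": [
    [0.0072,0.0002,0],
    [0.0144,0.0012,0],
    [0.0214,0.003,0],
    [0.0282,0.0054,0],
    [0.0347,0.0086,0],
    [0.0409,0.0124,0],
    [0.0447,0.0153,0],
    [0.0447,0.0153,0]
  ],
  "delta_rot": [
    [0,0,6],
    [0,0,12],
    [0,0,18],
    [0,0,24],
    [0,0,30],
    [0,0,36],
    [0,0,38],
    [0,0,38]
  ]
}}

```text
clock: 10.92
eef_pos: [0.5844, 0.203, 0.1036]
tool_rot: [0.996, -0.085, -0.006, 0.001]
ft_force: [-19.5, -1.4, 19.5]
grip_width: 0.0171
```

```bash
python3 - <<'E'
from h import *
from workcell import bot
o=bot.get_obs()
delta(.509,.151,.102,np.radians(76.5),o)
r=R.from_quat(o['tool_rot']);st=np.array([.577,.1353,o['eef_pos'][2]]);e=o['eef_pos']
print(np.hypot(*(e-st)[:2]),np.degrees(np.arctan2(*(e-st)[1::-1])))
E
```

```text
clk 10.9167 tcp [0.5844 0.203  0.1036] psi deg -9.78 z [-1.270e-02 -2.000e-04 -9.999e-01] q [0.332 0.574 0.122 1.131 0.004 2.074] grip 0.0171 F [-19.5  -1.4  19.5] T [-0.3   3.71  0.91]
shift [-0.0655  0.064   0.0026] turn z -86.28
0.0680952702776447 83.73540086593772
```

Request:
{"api": "jog_arm", "payload": {
  "jaw": [0,0,0,0,0,0,0,0],
  "linear": [
    [0,0,0],
    [0,0,0],
    [0,0,0],
    [0,0,0],
    [0,0,0],
    [0,0,-0.03],
    [0,0,-0.06],
    [0,0,-0.09]
  ],
  "delta_rot": [
    [0,0,0],
    [0,0,0],
    [0,0,0],
    [0,0,0],
    [0,0,0],
    [0,0,0],
    [0,0,0],
    [0,0,0]
  ]
}}

```text
clock: 11.58
eef_pos: [0.5904, 0.2027, 0.1924]
tool_rot: [0.996, -0.087, -0.001, 0.0]
ft_force: [0.7, -0.4, 1.1]
grip_width: 0.0853
```

Request:
{"api": "jog_arm", "payload": {
  "jaw": [0,0,0,0,0,0,0,0],
  "linear": [
    [0,0,-0.02],
    [0,0,-0.02],
    [0,0,-0.02],
    [0,0,-0.02],
    [0,0,-0.02],
    [0,0,-0.02],
    [0,0,-0.02],
    [0,0,-0.02]
  ],
  "delta_rot": [
    [0,0,0],
    [0,0,0],
    [0,0,0],
    [0,0,0],
    [0,0,0],
    [0,0,0],
    [0,0,0],
    [0,0,0]
  ]
}}

```text
clock: 12.25
eef_pos: [0.5903, 0.2029, 0.2113]
tool_rot: [0.996, -0.087, -0.001, 0.0]
ft_force: [-0.3, -0.3, 0.6]
grip_width: 0.0855
```

```bash
python3 - <<'E'
from h import *
from workcell import bot
delta(.546,-.042,.19,np.radians(-4))
c=bot.calibration("wrist");p,d=bot.camera("wrist");cv2.imwrite("pics/w4.png",p[:,:,::-1]);hsv=cv2.cvtColor(p,cv2.COLOR_RGB2HSV).astype(int);H,S,V=hsv[...,0],hsv[...,1],hsv[...,2]
m=(((H<5)|(H>174))&(S>180))
v,u=np.where(m);D=deproj(c,u,v,d[v,u]);k=(D[:,2]>.106)&(D[:,2]<.114);P=D[k];mu=P.mean(0)
w,e=np.linalg.eigh(np.cov((P-mu)[:,:2].T));t=(P-mu)[:,:2]@e[:,1];print(k.sum(),mu,e[:,1],np.ptp(t),"drain",np.arctan2(abs(e[1,1]),e[0,1]*np.sign(e[1,1]))-np.pi/2+.132)
ct=bot.calibration("top");p,d=bot.camera("top");cv2.imwrite("pics/top4.png",cv2.resize(p[150:310,180:390,::-1],None,fx=3.7,fy=3.7,interpolation=cv2.INTER_CUBIC))
E
```

```text
clk 12.25 tcp [0.5903 0.2029 0.2113] psi deg -9.93 z [-1.7e-03 -6.0e-04 -1.0e+00] q [ 0.331  0.509  0.302  1.366 -0.     2.075] grip 0.0855 F [-0.3 -0.3  0.6] T [-0.03 -0.07  0.02]
shift [-0.0014  0.2488  0.0215] turn z -5.93
1826 [0.58546194 0.20552245 0.10987046] [0.13904253 0.99028641] 0.07503728573604554 drain -0.007494488746313421
```

View pics/top4.png

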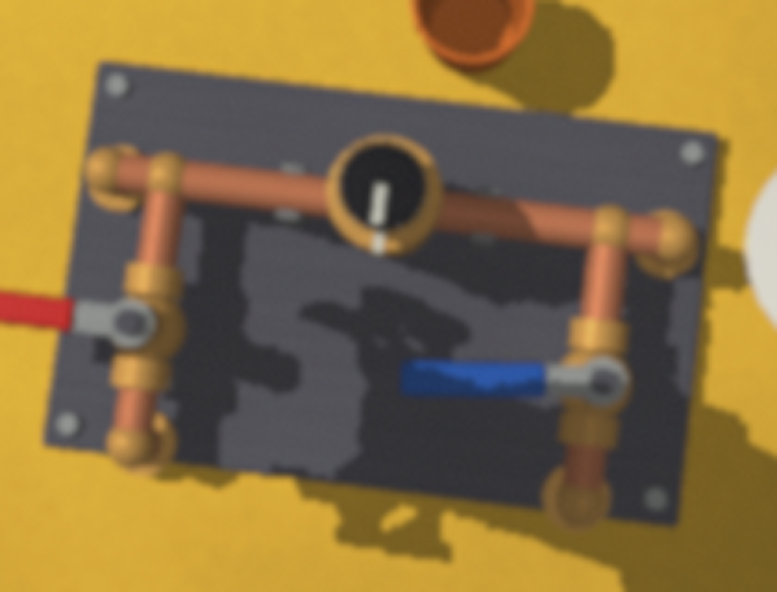

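View pics/w4.png

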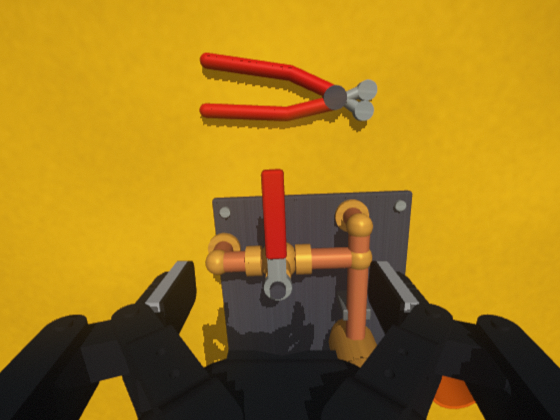

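Request:
{"api": "jog_arm", "payload": {
  "jaw": [0,0,0,0,0,0,0,0],
  "linear": [
    [-0.002,0.04,0],
    [-0.002,0.08,0],
    [-0.002,0.12,0],
    [-0.002,0.16,0],
    [-0.002,0.2,0],
    [-0.002,0.25,0],
    [-0.002,0.25,0],
    [-0.002,0.25,0]
  ],
  "delta_rot": [
    [0,0,-7],
    [0,0,-7.6],
    [0,0,-7.6],
    [0,0,-7.6],
    [0,0,-7.6],
    [0,0,-7.6],
    [0,0,-7.6],
    [0,0,-7.6]
  ]
}}

```text
clock: 13.02
eef_pos: [0.5451, -0.0458, 0.2126]
tool_rot: [1.0, -0.023, 0.0, 0.0]
ft_force: [0.4, -0.3, 0.8]
grip_width: 0.0854
```

Request:
{"api": "jog_arm", "payload": {
  "jaw": [0,0,0,0,0,0,0,0],
  "linear": [
    [0,0,0],
    [0,0,0],
    [0,0,0],
    [0,0,0],
    [0,0,0],
    [0,0,0],
    [0,0,0],
    [0,0,0]
  ],
  "delta_rot": [
    [0,0,0],
    [0,0,0],
    [0,0,0],
    [0,0,0],
    [0,0,0],
    [0,0,0],
    [0,0,0],
    [0,0,0]
  ]
}}

```text
clock: 13.68
eef_pos: [0.5457, -0.0426, 0.2123]
tool_rot: [1.0, -0.02, -0.0, -0.0]
ft_force: [-0.0, -1.0, 0.4]
grip_width: 0.0852
```

```bash
python3 - <<'E'
from h import *
from workcell import bot
o=bot.get_obs()
c=bot.calibration("wrist");p,d=bot.camera("wrist");cv2.imwrite("pics/w5.png",p[:,:,::-1]);hsv=cv2.cvtColor(p,cv2.COLOR_RGB2HSV).astype(int);H,S,V=hsv[...,0],hsv[...,1],hsv[...,2]
m=((H>100)&(H<130)&(S>150))
v,u=np.where(m);D=deproj(c,u,v,d[v,u]);k=(D[:,2]>.106)&(D[:,2]<.114);P=D[k];mu=P.mean(0)
w,e=np.linalg.eigh(np.cov((P-mu)[:,:2].T));t=(P-mu)[:,:2]@e[:,1];a=e[:,1]*np.sign(e[1,1]);ang=np.arctan2(a[1],a[0])
print(k.sum(),mu,a,np.ptp(t),"lever deg",np.degrees(ang),"supply",ang-np.pi/2+.136)
delta(mu[0],mu[1],.102,ang-np.pi/2,o)
E
```

```text
1827 [ 0.54475127 -0.040645    0.10988847] [0.02845659 0.99959503] 0.0750062257031324 lever deg 88.36933720137502 supply 0.1075395651742087
clk 13.6833 tcp [ 0.5457 -0.0426  0.2123] psi deg -2.3 z [-1.e-04  0.e+00 -1.e+00] q [-0.078  0.352  0.063  1.282  0.     1.533] grip 0.0852 F [-0.  -1.   0.4] T [ 0.   -0.02 -0.04]
shift [-0.001  -0.0019  0.1103] turn z -0.67
```

View pics/w5.png

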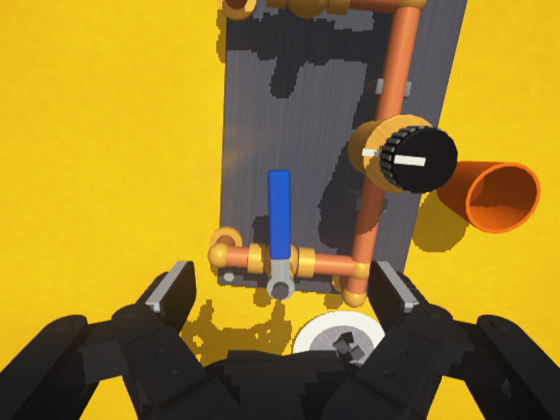

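Request:
{"api": "jog_arm", "payload": {
  "jaw": [0.3,0.3,0.3,0.3,0.3,0.5,1,1],
  "linear": [
    [-0.001,-0.002,0.03],
    [-0.001,-0.002,0.06],
    [-0.001,-0.002,0.09],
    [-0.001,-0.002,0.11],
    [-0.001,-0.002,0.11],
    [-0.001,-0.002,0.11],
    [-0.001,-0.002,0.11],
    [-0.001,-0.002,0.11]
  ],
  "delta_rot": [
    [0,0,-0.5],
    [0,0,-0.5],
    [0,0,-0.5],
    [0,0,-0.5],
    [0,0,-0.5],
    [0,0,-0.5],
    [0,0,-0.5],
    [0,0,-0.5]
  ]
}}

```text
clock: 14.4
eef_pos: [0.5463, -0.041, 0.1044]
tool_rot: [1.0, -0.016, 0.002, 0.0]
ft_force: [-0.2, -0.5, 1.0]
grip_width: 0.0241
```

Request:
{"api": "jog_arm", "payload": {
  "jaw": [1,1,1,1,1,1,1,1],
  "linear": [
    [0,0,0],
    [0,0,0],
    [0,0,0],
    [0,0,0],
    [0,0,0],
    [0,0,0],
    [0,0,0],
    [0,0,0]
  ],
  "delta_rot": [
    [0,0,0],
    [0,0,0],
    [0,0,0],
    [0,0,0],
    [0,0,0],
    [0,0,0],
    [0,0,0],
    [0,0,0]
  ]
}}

```text
clock: 15.07
eef_pos: [0.5455, -0.0408, 0.1045]
tool_rot: [1.0, -0.016, 0.001, -0.0]
ft_force: [-3.4, -0.0, 6.0]
grip_width: 0.0168
```

```bash
cat > arc.py <<'E'
from h import *
from workcell import bot
import sys
o=bot.get_obs()
delta(.5447,-.0406,.102,0,o)
r=R.from_quat(o['tool_rot']);st=np.array([.5427,-.1106,o['eef_pos'][2]]);e=o['eef_pos']
print(np.hypot(*(e-st)[:2]),np.degrees(np.arctan2(*(e-st)[1::-1])))
for a in [6,12,18,24,30,36,42,48,50]:
    q=R.from_euler('z',a,degrees=True).apply(e-st)+st
    print(a,r.inv().apply(q-e).round(4),end=' ; ')
E
python3 arc.py
```

```text
clk 15.0667 tcp [ 0.5455 -0.0408  0.1045] psi deg -1.89 z [ 2.9e-03  2.0e-04 -1.0e+00] q [-0.075  0.433 -0.112  1.023  0.     1.529] grip 0.0168 F [-3.4 -0.   6. ] T [ 0.15  0.61 -0.42]
shift [-0.0008 -0.0002  0.0025] turn z -1.89
0.06984323030401839 87.72110802767914
6 [-0.0073  0.0003 -0.    ] ; 12 [-0.0145  0.0014 -0.    ] ; 18 [-0.0216  0.0033 -0.0001] ; 24 [-0.0284  0.0058 -0.0001] ; 30 [-0.035   0.0091 -0.0001] ; 36 [-0.0411  0.0131 -0.0001] ; 42 [-0.0469  0.0176 -0.0001] ; 48 [-0.0521  0.0228 -0.0002] ; 50 [-0.0537  0.0246 -0.0002] ;
```

Request:
{"api": "jog_arm", "payload": {
  "jaw": [1,1,1,1,1,1,1,1],
  "linear": [
    [-0.0073,0.0003,0],
    [-0.0145,0.0014,0],
    [-0.0216,0.0033,0],
    [-0.0284,0.0058,0],
    [-0.035,0.0091,0],
    [-0.0411,0.0131,0],
    [-0.0469,0.0176,0],
    [-0.0521,0.0228,0]
  ],
  "delta_rot": [
    [0,0,-6],
    [0,0,-12],
    [0,0,-18],
    [0,0,-24],
    [0,0,-30],
    [0,0,-36],
    [0,0,-42],
    [0,0,-48]
  ]
}}

```text
clock: 15.73
eef_pos: [0.4921, -0.0615, 0.1044]
tool_rot: [0.919, 0.394, 0.001, -0.0]
ft_force: [-3.7, 2.5, 8.2]
grip_width: 0.0168
```

```bash
python3 arc.py
```

```text
clk 15.7333 tcp [ 0.4921 -0.0615  0.1044] psi deg 46.45 z [ 0.0025  0.0012 -1.    ] q [-0.125  0.344 -0.251  0.973  0.002  0.635] grip 0.0168 F [-3.7  2.5  8.2] T [ 0.4   0.69 -0.37]
shift [0.0514 0.0237 0.0026] turn z 46.45
0.07050239597193186 135.84094766125224
6 [-0.0074  0.0003 -0.    ] ; 12 [-0.0147  0.0014 -0.    ] ; 18 [-0.0218  0.0032 -0.0001] ; 24 [-0.0287  0.0058 -0.0001] ; 30 [-0.0354  0.0091 -0.0001] ; 36 [-0.0416  0.013  -0.0001] ; 42 [-0.0474  0.0176 -0.0001] ; 48 [-0.0526  0.0228 -0.0001] ; 50 [-0.0543  0.0246 -0.0001] ;
```

Request:
{"api": "jog_arm", "payload": {
  "jaw": [1,1,1,1,1,1,1,1],
  "linear": [
    [-0.0074,0.0003,0],
    [-0.0147,0.0014,0],
    [-0.0218,0.0032,0],
    [-0.0287,0.0058,0],
    [-0.0354,0.0091,0],
    [-0.0416,0.013,0],
    [-0.0455,0.016,0],
    [-0.0455,0.016,0]
  ],
  "delta_rot": [
    [0,0,-6],
    [0,0,-12],
    [0,0,-18],
    [0,0,-24],
    [0,0,-30],
    [0,0,-36],
    [0,0,-38],
    [0,0,-38]
  ]
}}

```text
clock: 16.4
eef_pos: [0.4726, -0.1018, 0.1044]
tool_rot: [0.742, 0.671, 0.005, -0.003]
ft_force: [-3.5, 15.3, 9.4]
grip_width: 0.0167
```

```bash
python3 arc.py
```

```text
clk 16.4 tcp [ 0.4726 -0.1018  0.1044] psi deg 84.25 z [ 0.0035  0.0112 -0.9999] q [-0.219  0.323 -0.282  0.964  0.012 -0.119] grip 0.0167 F [-3.5 15.3  9.4] T [ 2.95  0.53 -0.71]
shift [0.0681 0.0656 0.0034] turn z 84.25
0.07065998984501551 172.8466616697656
6 [-0.0074  0.0002 -0.0001] ; 12 [-0.0147  0.0012 -0.0002] ; 18 [-0.0219  0.0029 -0.0002] ; 24 [-0.0289  0.0054 -0.0003] ; 30 [-0.0355  0.0086 -0.0004] ; 36 [-0.0418  0.0125 -0.0005] ; 42 [-0.0477  0.017  -0.0005] ; 48 [-0.0531  0.0221 -0.0006] ; 50 [-0.0547  0.0239 -0.0006] ;
```

Force built up to 15 N at the stop, at the expected angle. Release, lift, look.

Request:
{"api": "jog_arm", "payload": {
  "jaw": [0,0,0,0,0,0,0,0],
  "linear": [
    [0,0,0],
    [0,0,0],
    [0,0,0],
    [0,0,0],
    [0,0,0],
    [0,0,-0.03],
    [0,0,-0.06],
    [0,0,-0.09]
  ],
  "delta_rot": [
    [0,0,0],
    [0,0,0],
    [0,0,0],
    [0,0,0],
    [0,0,0],
    [0,0,0],
    [0,0,0],
    [0,0,0]
  ]
}}

```text
clock: 17.07
eef_pos: [0.4713, -0.106, 0.1928]
tool_rot: [0.742, 0.67, -0.001, -0.001]
ft_force: [-0.0, 0.3, 0.2]
grip_width: 0.0856
```

Request:
{"api": "jog_arm", "payload": {
  "jaw": [0,0,0,0,0,0,0,0],
  "linear": [
    [0,0,-0.03],
    [0,0,-0.03],
    [0,0,-0.03],
    [0,0,-0.03],
    [0,0,-0.03],
    [0,0,-0.03],
    [0,0,-0.03],
    [0,0,-0.03]
  ],
  "delta_rot": [
    [0,0,0],
    [0,0,0],
    [0,0,0],
    [0,0,0],
    [0,0,0],
    [0,0,0],
    [0,0,0],
    [0,0,0]
  ]
}}

```text
clock: 17.73
eef_pos: [0.4714, -0.1058, 0.2214]
tool_rot: [0.742, 0.67, -0.001, -0.001]
ft_force: [-0.1, 0.1, 0.2]
grip_width: 0.0854
```

```bash
python3 - <<'E'
from h import *
from workcell import bot
o=bot.get_obs();print(o['eef_pos'],o['ft_force'],o['clock'])
c=bot.calibration("wrist");p,d=bot.camera("wrist");hsv=cv2.cvtColor(p,cv2.COLOR_RGB2HSV).astype(int);H,S,V=hsv[...,0],hsv[...,1],hsv[...,2]
m=((H>100)&(H<130)&(S>150))
v,u=np.where(m);D=deproj(c,u,v,d[v,u]);k=(D[:,2]>.106)&(D[:,2]<.114);P=D[k];mu=P.mean(0)
w,e=np.linalg.eigh(np.cov((P-mu)[:,:2].T));a=e[:,1]*-np.sign(e[0,1]);print(k.sum(),mu,a,"supply",np.arctan2(a[1],a[0])-np.pi/2+.136)
p,d=bot.camera("top");cv2.imwrite("pics/top6.png",p[:,:,::-1]);cv2.imwrite("pics/top6z.png",cv2.resize(p[150:310,180:390,::-1],None,fx=3.7,fy=3.7,interpolation=cv2.INTER_CUBIC))
E
```

```text
[ 0.47143983 -0.10578105  0.22138489] [-0.11750855  0.13928961  0.17911737] 17.7333
1626 [ 0.47438766 -0.10155948  0.10980968] [-0.99094582  0.13426233] supply 1.5721273095135344
```

View pics/top6.png

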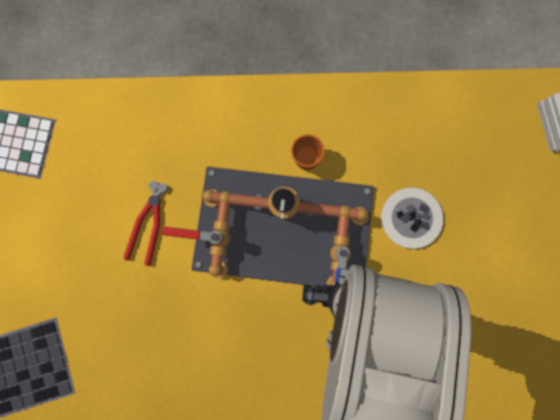

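View pics/top6z.png

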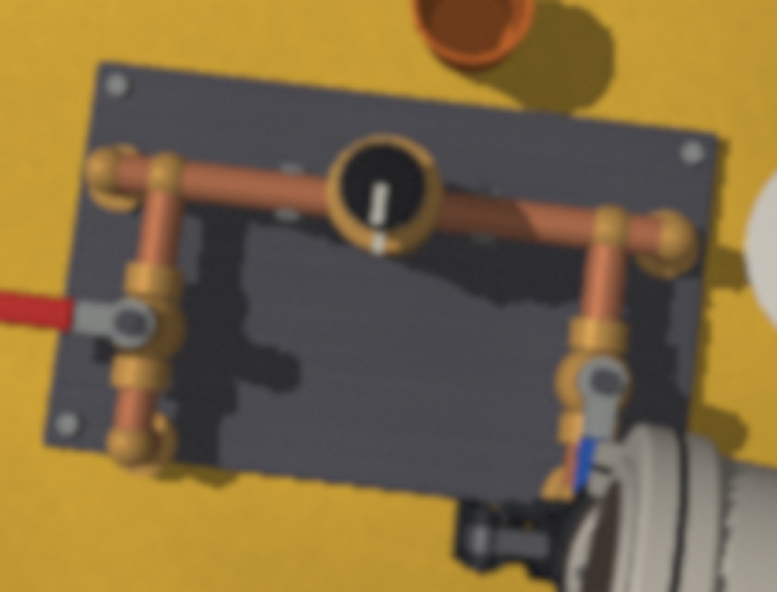

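The top view shows the cap stripe on its mark (about 284,205), the red lever across its pipe (185,234), and the blue lever in line with its pipe, measured at 1.572 rad. The plate, nippers and pot have not moved. The gripper is clear of everything.

```bash
python3 -c "
from workcell import bot
print(bot.job_done())"
```

```text
the job is handed in; nothing more can be done
None
```

The strainer is back in service and I handed the job in at about 18 s, but `job_done()` gives no verdict. I gripped the cap from above and screwed it down about 2.3 rad to its stop. Then I gripped the red drain lever and swung it shut, and last the blue supply lever and swung it open, in that order.

Final checks:

| Part | Measured | Wanted |
|---|---|---|
| Cap | about 0.00 rad, and stripe on the rim mark; torque rose to 1.5 N m at the stop | 0 |
| Drain | about -0.01 rad; 19.5 N sideways force at the stop | 0 |
| Supply | about 1.57 rad; 15 N sideways force at the stop | 1.57 |

- **Bystanders:** the plate, nippers and pot look unmoved in the top view. I compared the pictures by eye and did not measure their positions.
- **Robot:** the gripper is open, about 12 cm above the supply lever, and reads no contact force.
- **Disagreements:**
  - The cap's 0.00 rad comes from a picture taken while the arm was still settling. The later top views, with the stripe on the mark, back it up.
  - The station yaw estimates ranged from -0.12 to -0.14 rad. That shifts the drain and supply readings by at most 0.02 rad, well inside the 0.12 rad tolerance.

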